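Lock a shaft in the checking cradle with its bayonet plunger

ROBOT

A 7-joint arm with a two-finger parallel gripper is mounted at the origin on a cart in front of the work surface, level with it; the furniture and walls round the work are solid. World frame = base frame: x ahead of the robot, y to its left, z up, the work surface at z = 0. Lengths are in m, angles in rad, forces in N, time in s.
With the tool pointing down it reaches from about 0.4 to 0.85 m from the base axis. Payload 4.5 kg.
Tool frame: the origin (TCP) lies on the centre line of the jaws, within the pads' length; the fingertips stand r.tips_ahead ahead of it and the grasp point (between the pads) is the TCP (r.tips_ahead is the distance from the TCP to the fingertips, in m); z points along the fingers, y is the direction in which the jaws open and shut (so a half turn about z gives the same grasp; the last joint's range is limited). The gripper opens to 88 mm and grips with 3 to 60 N. Pads are 18 mm wide; open, the fingers measure 123 mm over their backs; the gripper's body (75 mm by 187 mm) begins 45 mm behind the grasp point.
Start: joints at [1.175, 0.689, -0.195, 1.565, 0.157, 0.902, -0.215], TCP at [0.26, -0.568, 0.258] pointing down, gripper open.
Joint ranges: [-3.01, 3.01], [-0.46, 2.08], [-1.47, 1.51], [0.13, 2.56], [-1, 4.14], [0.04, 2.09], [-2.66, 2.66]. Speed limits (rad/s): [2.57, 2.57, 3.14, 3.14, 3.14, 3.14, 3.14].

INTERFACE

Orientations are given as a unit quaternion [x, y, z, w].
In Python, from plant import r gives the robot as it stands.
- The arm moves only by the shell command python3 -m inch 'ROWS' [FORCE]. ROWS is JSON, a list of rows, each a list of 5 numbers: the shift along the world's x, y, z in units of 25 mm (1.0 is 25 mm), then the turn about the world's z in units of 6 degrees (1.0 is 6 degrees), then the finger opening in mm, from 0 to 88.1. A call has 1 to 5 rows; each row shifts and turns the commanded pose from where the row before left it; what a row does not reach is not made up. A row lasts 1/10 s, in which the tool goes at most 50 mm and 8.59 degrees, less where a joint would pass 70% of its speed; a pose out of reach is approached as far as the arm can. A call is refused whole if a number of a shift passes 1 or a number of a turn 1, either way. A call with a gripper value outside its range is refused whole. The fingers move at their own pace and stop on an object; FORCE is the grip in N (left out, the last holds). Time passes only in rows, so rows that do not move let the fingers close. It gives the time, the measured TCP pose, the force and the opening at its end, in the units of the state.
- r.get_state(): the state, without advancing time (a new reading comes with each control period).
- r.snapshot(name): name is "side" or "top" or "wrist"; returns a dict with "pixels" (384x512x3 uint8, red, green, blue), "range_z" (384x512 float32, m along the optical axis (not along the pixel's ray), 0 where there is no reading), "K" (3x3 intrinsics, pixels), "position" and "attitude" of the camera in the world. Camera axes: x right, y up, looking along -z (the intrinsics and any distortion apply to the point x, -y, -z); pixel columns grow to the right and rows downward; lengths in m; the calibration is good to about 2 mm. A picture is of the moment at which its call begins.
- r.finish_job(): hands the job in, once; it reports no verdict.
The state is a dict: "clock": time; "q": joint angles; "qd": joint speeds; "joint_torque": joint torques, N m; "tool_pos": TCP position; "eef_rot": TCP orientation; "contact_force": force on the tool from outside, world axes, zero at the start; "moment": the same for the moment, N m; "opening": opening from 0.0 (shut) to 1.0 (fully open).
Only numpy, scipy, OpenCV 4.12 (cv2) and the standard library are available. Lean on these libraries where they do the work, as an engineer would, in place of code of your own. Each camera call takes 0.05 s, during which the arm holds its last target. There are 200 camera calls.

TASK

Lock the shaft in the checking cradle. With the fingertips push the plunger's red handle along the slot, all the way towards the shaft, so that the nose presses the shaft against the end stop; then push the handle over sideways, away from the robot, into the slot's side leg as far as it goes, and move clear. Only push the handle: do not pinch it, do not touch or lift the shaft with the fingers, and leave the other things where they lie.

Things in the scene. Friction and masses are not known exactly. Their poses are not given: they have to be found in the camera images.
- cradle: checking cradle for shafts, fixed: dark base plate 94 mm wide (its x), 310 mm long (its y), top 14 mm high. Origin: centre of its underside, on the table. Along its y, 46 mm over the table, runs one common axis: end stop at the -y end, two vee blocks (y = -76 and -45 mm, tops 46 mm high) with the shaft, and the plunger's barrel at the +y end. Its -x side faces the robot.
- cradle_stop (a point): centre of the round face of the end stop, on the common axis, 46 mm over the table, at y = -128 mm in the cradle's frame
- slot_start (a point): rear end of the slot's top leg, on top of the steel barrel (36 mm across, y = 45 to 135 mm, top 64 mm over the table, in two round pillars 44 mm across, 68 mm high, at y = 47 to 62 and 119 to 134 mm): where the follower pin is at plunger = 0, at y = 112 mm
- slot_corner (a point): corner of the L-shaped slot (10 mm wide), on top of the barrel, at y = 73.5 mm in the cradle's frame. From here the side leg runs round the barrel towards the cradle's +x side, away from the robot
- grip (a point): middle of the red handle grip, 22 mm across, on a steel follower pin (7 mm across) that stands out of the slot square to the barrel's axis. The point is 48 mm from the axis, the grip reaches from 31 to 64 mm from it. At the start the handle is upright: point 94 mm over the table, grip from 77 to 110 mm.
- plunger (a joint): how far plunger, handle and pin are slid forward (to the cradle's -y, towards the shaft), m: 0 at the rear end of the slot, 0.040 at its forward end. Sliding takes about 5 N, up to 12 N near the end, where the sprung nose presses on the shaft; it stays where it is left. The pin can enter the side leg from about 0.037 on.
- handle (a joint): turn of the handle about the barrel's axis, rad: 0 upright, 0.9 at the end of the side leg, leaning over to the cradle's +x side, away from the robot. Away from the corner the slot holds it upright (play 0.1). Turning takes about 2 N at the grip; it stays where it is left.
- nose: brass nose, 19 mm across, at the plunger's front end, on the common axis; sprung (gives up to 6 mm at 1.5 to 5 N). Origin: on the axis below the follower pin; the front face is 85 mm ahead of it (to the cradle's -y).
- shaft_mid (a point): centre of the loose turned steel shaft (25 mm across, 119 mm long along the cradle's y, 0.24 kg) lying in the vee blocks at 46 mm height, at the start 3 to 12 mm short of the end stop. Against the stop its centre is at y = -68 mm in the cradle's frame.
- shaft: the same shaft; origin: at its middle, on its lowest line, 33 mm over the table
- marker_pen: bystander: white and blue marker pen, 135 mm long along its y, 16 mm thick, lying. Origin: centre of its underside
- caliper: bystander: steel vernier caliper, 225 mm long along its y, 74 mm wide, 9 mm high, lying. Origin: centre of its underside
- tape_measure: bystander: yellow and black tape measure, 37 x 77 mm, 60 mm high, standing. Origin: centre of its underside
- screwdriver: bystander: yellow-handled screwdriver, 180 mm long along its y, 25 mm thick, lying. Origin: centre of its underside
- oil_bottle: bystander: small brown dropper bottle, 34 mm across, 102 mm high, standing. Origin: centre of its underside
Things that resemble listed ones, but are neither listed nor needed, are in the scene too. What is shaped like the shaft but orange is not meant.

How it is judged:
By the outcome, as a careful person would: the job done as asked, in the order asked, and still so for the second after the job is handed in, with the robot touching nothing.
It also fails if it takes over 40 s, if anything falls off the work surface, if the arm or the gripper's body presses on something with over 40 N, if the wrist force passes 120 N, or if a joint passes its speed limit or range.

## Working session

There is one attempt and no reset: what is moved stays moved. The work goes in short steps, Python scripts to look and compute and a shell command to move; the robot and the scene stay as the last step left them, time stands still between calls to the robot, and variables do not carry over. Pictures are saved under pics/ and viewed, about 8 in all and at most 12, crops included, and the job is handed in when it is done.

```bash
mkdir -p pics; cat > h.py <<'E'
import numpy as np, cv2
from plant import r
from scipy.spatial.transform import Rotation as R
def cloud(s):
    z=s["range_z"];K=s["K"];v,u=np.mgrid[0:384,0:512]
    p=np.stack([(u-K[0,2])/K[0,0]*z,-(v-K[1,2])/K[1,1]*z,-z],-1)
    A=np.array(s["attitude"],float)
    A=A if A.shape==(3,3) else R.from_quat(A).as_matrix()
    return p@A.T+np.array(s["position"])
def save(s,n): cv2.imwrite(f"pics/{n}.png",s["pixels"][:,:,::-1])
E
python3 - <<'E'
from h import *
print(r.get_state(), r.tips_ahead)
ss=[r.snapshot(n) for n in("side","top")]
im=np.vstack([s["pixels"] for s in ss])
for s,n in zip(ss,("side","top")):
    save(s,n+"0"); print(s["position"],s["attitude"],s["K"], {k:v for k,v in s.items() if k not in("pixels","range_z","K","position","attitude")})
    P=cloud(s);np.save(n+"0.npy",P)
    h=cv2.cvtColor(s["pixels"],cv2.COLOR_RGB2HSV)
    m=(((h[...,0]<6)|(h[...,0]>174))&(h[...,1]>150)&(h[...,2]>70)).astype(np.uint8)
    k,l,st,c=cv2.connectedComponentsWithStats(m)
    for i in range(1,k):
        if st[i,4]>25: q=P[(l==i)&(s["range_z"]>0)]; print(n,st[i],c[i],np.median(q,0),q.min(0),q.max(0))
E
```

```text
{'clock': 0.0, 'q': array([ 1.17481917,  0.68998772, -0.1945251 ,  1.56637238,  0.15727644,
        0.90249798, -0.21511343]), 'qd': array([ 2.52918406e-04,  1.09013431e-03,  1.07422358e-03, -3.70209672e-05,
       -1.08303355e-03,  7.26142368e-04,  9.04007103e-04]), 'joint_torque': array([ 2.70157607e-04, -5.27549815e+01, -1.26691595e+00, -1.53426558e+01,
       -5.27223281e-02,  6.48398098e-03,  1.66529562e-04]), 'tool_pos': array([ 0.26012766, -0.56761694,  0.2569004 ]), 'eef_rot': array([ 9.76992433e-01,  2.13271907e-01, -2.54240797e-04, -9.02601895e-04]), 'contact_force': array([-0.79756687, -0.72628965, -1.18002964]), 'moment': array([0.00634561, 0.01444931, 0.01735547]), 'opening': 1.000094115221359} 0.019
[0.12966299 1.11746812 0.66493424] [-0.08623653  0.52540941  0.83816669 -0.11825739] [[483.43046578   0.         247.35095193]
 [  0.         483.43046578 185.13005927]
 [  0.           0.           1.        ]] {}
side [156  48   9   5  27] [160.07407407  49.88888889] [ 0.77600364 -0.15053577  0.42172357] [ 0.77260663 -0.17235312  0.41773502] [ 0.78074131 -0.12568904  0.426
[... 335 characters left out ...]
753624 0.02233412 1.00744595] [-0.01300794  0.03598635  0.7130831  -0.70003447] [[364.77337424   0.         261.18424237]
 [  0.         364.77337424 196.86506592]
 [  0.           0.           1.        ]] {}
top [ 407  142   42   84 1521] [425.10124918 186.33267587] [ 0.55427912 -0.68793479 -0.51093063] [ 0.40359476 -0.82639762 -0.56769916] [ 0.7185793  -0.66664303 -0.28508134]
top [189 181  10   9  62] [193.53225806 184.96774194] [0.52194491 0.15842145 0.10846886] [0.51285801 0.14895754 0.05503359] [0.53216238 0.1784291  0.11271751]
top [116 259  16  13 119] [123.60504202 265.14285714] [0.33286385 0.31961617 0.13499455] [0.32100185 0.31370175 0.08982616] [0.3434318  0.33322449 0.14868869]
```

View pics/top0.png

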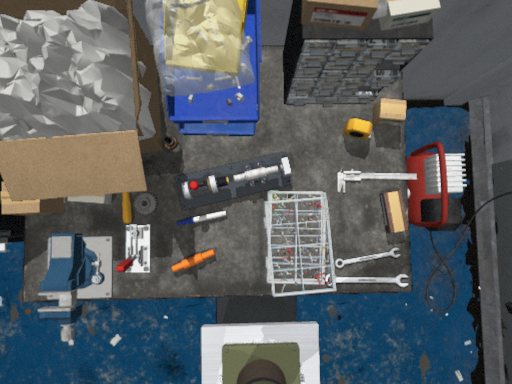

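View pics/side0.png

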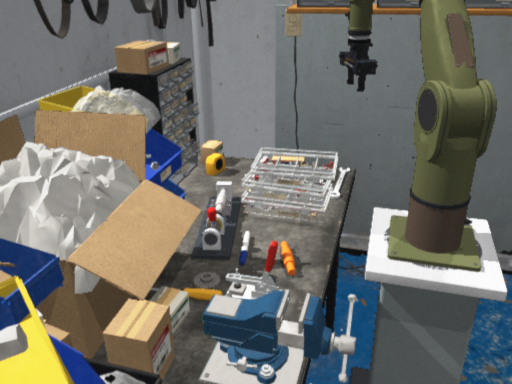

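```bash
python3 - <<'E'
from h import *
P=np.load("top0.npy");I=cv2.imread("pics/top0.png")
cv2.imwrite("pics/crop.png",cv2.resize(I[130:230,110:310],None,fx=4,fy=4,interpolation=cv2.INTER_CUBIC))
# base plate points z~14mm
X=P.reshape(-1,3)
b=X[(abs(X[:,2]-.014)<.006)&(X[:,0]>.4)&(X[:,0]<.7)&(X[:,1]>-.13)&(X[:,1]<.23)]
def fit(b):
    return cv2.minAreaRect((b[:,:2]*1000).astype(np.float32))
m=np.zeros(P.shape[:2],np.uint8);m[(P[...,2]>.008)&(P[...,2]<.13)]=1
m=cv2.morphologyEx(m,cv2.MORPH_OPEN,np.ones((3,3)))
k,l,st,c=cv2.connectedComponentsWithStats(m)
i=l[186,205]; print(st[i]); q=P[l==i]; print(fit(q))
# axis parts
for nm,(lo,hi) in dict(top=(.05,.075),hi=(.075,.13)).items():
    t=q[(q[:,2]>lo)&(q[:,2]<hi)]; print(nm,len(t),t.mean(0),fit(t), np.linalg.svd(t[:,:2]-t[:,:2].mean(0),full_matrices=False)[2][0])
# heights map coarse around
for x in np.arange(.80,.24,-.04):
    print("%.2f"%x,[int(1000*np.max(s[:,2])) if len(s:=X[(abs(X[:,0]-x)<.02)&(abs(X[:,1]-y)<.02)]) else -1 for y in np.arange(.4,-.42,-.04)])
E
```

```text
[ 176  151  117   59 3884]
((544.7077026367188, 62.89239501953125), (94.5323486328125, 309.8121032714844), 12.381537437438965)
top 929 [0.54469822 0.05758878 0.05826362] ((547.1264038085938, 53.443321228027344), (43.526451110839844, 290.15704345703125), 12.117599487304688) [ 0.22207923 -0.97502862]
hi 64 [0.52239459 0.15748542 0.10723768] ((522.4666748046875, 157.8251953125), (19.316162109375, 19.229631423950195), 89.06611633300781) [-0.93731471 -0.34848405]
0.80 [341, 337, 306, 274, 355, 328, 356, 383, 371, 353, 290, 4, 439, 441, 440, 440, 419, 419, 418, 6, 4]
0.76 [339, 332, 314, 269, 355, 336, 353, 365, 373, 364, 313, 5, 371, 426, 440, 440, 420, 409, 370, 69, 67]
0.72 [334, 299, 303, 267, 355, 326, 344, 342, 354, 351, 317, 4, 6, 70, 5, 335, 335, 204, 212, 70, 68]
0.68 [331, 284, 294, 283, 355, 354, 317, 309, 300, 189, 211, 4, 5, 4, 4, 5, 63, 63, 67, 68, 67]
0.64 [290, 254, 248, 255, 353, 354, 4, 6, 4, 5, 4, 5, 16, 5, 4, 4, 5, 55, 48, 4, 5]
0.60 [224, 222, 222, 220, 5, 4, 4, 15, 18, 42, 48, 18, 67, 5, 4, 4, 5, 4, 5, 4, 5]
0.56 [204, 204, 203, 201, 177, 18, 43, 68, 60, 60, 60, 59, 67, 4, 6, 5, 10, 13, 9, 8, 7]
0.52 [185, 184, 184, 182, 176, 69, 112, 71, 61, 50, 49, 104, 103, 104, 100, 4, 9, 5, 4, 39, 37]
0.48 [165, 162, 22, 22, 4, 57, 54, 17, 17, 14, 152, 152, 151, 154, 153, 5, 4, 6, 4, 39, 38]
0.44 [6, 26, 50, 17, 7, 19, 18, 19, 18, 1007, 152, 151, 133, 133, 155, 3, 3, 5, 4, 40, 39]
0.40 [9, 18, 68, 17, 4, 4, 4, 4, 4, 5, 145, 152, 133, 84, 152, 4, 4, 5, 5, 38, 38]
0.36 [33, 46, 110, 17, 4, 17, 25, 24, 3, 5, 94, 153, 133, 132, 152, 4, 5, 4, 4, 7, 5]
0.32 [40, 19, 148, 19, 24, 27, 31, 18, 5, 5, 128, 152, 133, 133, 153, 11, 12, 9, 10, 9, 7]
0.28 [24, 4, 6, 4, 4, 4, 3, 4, 3, 6, 91, 154, 151, 153, 153, 13, 10, 10, 9, 9, 9]
0.24 [8, 4, 3, 5, 5, 6, 5, 6, 4, 6, 4, 152, 151, 4, 4, 12, 4, 4, 3, 8, 11]
```

View pics/crop.png

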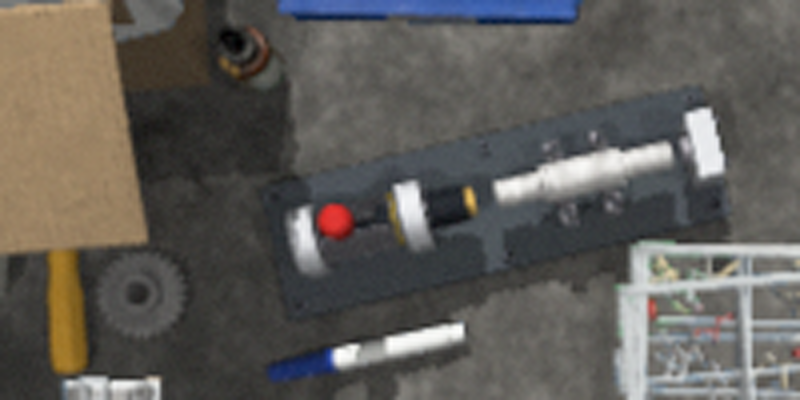

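```bash
python3 - <<'E'
from h import *
X=np.vstack([np.load("top0.npy").reshape(-1,3),np.load("side0.npy").reshape(-1,3)])
X=X[(X[:,2]>.125)&(X[:,2]<.45)&(X[:,0]>.25)&(X[:,0]<.9)&(abs(X[:,1])<.5)]
a=np.radians(12.4);ex=np.array([np.cos(a),np.sin(a)]);ey=np.array([-ex[1],ex[0]]);O=np.array([.5447,.0629])
for nm,c in dict(start=(0,.127),fwd=(0,.091),side0=(-.045,.072),side1=(.02,.072)).items():
    w=O+c[0]*ex+c[1]*ey; print(nm,w.round(4))
    for j in range(-90,90,15):
        t=np.radians(j+12.4);u=np.array([np.cos(t),np.sin(t)]);v=np.array([-u[1],u[0]]);d=X[:,:2]-w
        D=np.stack([np.maximum(abs(d@u)-.0935,0),np.maximum(abs(d@v)-.0375,0)],1);D=np.linalg.norm(D,axis=1)
        i=np.argsort(D)[5];print(j,round(1000*D[i]),X[i].round(3),end=' | ')
    print()
E
```

```text
start [0.5174 0.1869]
-90 0 [0.537 0.26  0.175] | -75 0 [0.511 0.272 0.164] | -60 7 [0.509 0.262 0.161] | -45 21 [0.512 0.26  0.164] | -30 31 [0.507 0.262 0.161] | -15 25 [0.635 0.231 0.331] | 0 19 [0.595 0.262 0.206] | 15 1 [0.578 0.261 0.196] | 30 0 [0.564 0.262 0.193] | 45 0 [0.561 0.27  0.188] | 60 0 [0.578 0.264 0.197] | 75 0 [0.558 0.274 0.188] | 
fwd [0.5252 0.1518]
-90 10 [0.537 0.26  0.175] | -75 8 [0.515 0.26  0.168] | -60 25 [0.509 0.262 0.161] | -45 38 [0.661 0.142 0.185] | -30 37 [0.662 0.152 0.184] | -15 40 [0.66  0.182 0.187] | 0 33 [0.638 0.223 0.341] | 15 34 [0.582 0.261 0.196] | 30 19 [0.568 0.261 0.195] | 45 10 [0.548 0.26  0.183] | 60 8 [0.515 0.26  0.168] | 75 13 [0.526 0.259 0.174] | 
side0 [0.4853 0.1236]
-90 36 [ 0.469 -0.012  0.137] | -75 42 [ 0.475 -0.013  0.13 ] | -60 63 [ 0.471 -0.01   0.138] | -45 78 [0.66  0.121 0.188] | -30 76 [0.66  0.116 0.185] | -15 82 [0.661 0.142 0.185] | 0 77 [0.66  0.121 0.188] | 15 56 [ 0.427 -0.009  0.132] | 30 42 [ 0.432 -0.009  0.125] | 45 37 [ 0.469 -0.012  0.137] | 60 40 [ 0.459 -0.008  0.14 ] | 75 41 [ 0.435 -0.008  0.142] | 
side1 [0.5488 0.1375]
-90 24 [0.567 0.261 0.19 ] | -75 23 [0.534 0.26  0.176] | -60 24 [0.663 0.1   0.186] | -45 15 [0.662 0.124 0.183] | -30 14 [0.663 0.147 0.184] | -15 18 [0.662 0.168 0.184] | 0 15 [0.661 0.131 0.186] | 15 14 [0.663 0.15  0.186] | 30 20 [0.662 0.167 0.186] | 45 24 [0.567 0.261 0.19 ] | 60 23 [0.543 0.261 0.181] | 75 26 [0.513 0.259 0.164] |
```

```bash
python3 -m inch '[[1,1,0,0,0],[1,1,0,0,0],[1,1,0,0,0],[1,1,0,0,0],[1,1,0,0,0]]' 20; python3 -m inch '[[1,1,0,1,0],[1,1,0,1,0],[1,1,0,1,0],[1,1,0,1,0],[1,1,0,1,0]]'; python3 -m inch '[[0,1,0,1,0],[0,1,0,1,0],[0,1,0,1,0],[0,1,0,1,0],[0,1,0,1,0]]'; python3 -m inch '[[0,1,0,1,0],[0,1,0,1,0],[0,1,0,1,0],[0,1,0,0,0],[0,1,0,0,0]]'
```

```text
clock: 0.6
tool_pos: [0.3861, -0.4419, 0.2574]
eef_rot: [0.977, 0.213, -0.0, -0.0]
contact_force: [0.6, -0.5, -0.2]
opening: 0.569
clock: 1.1
tool_pos: [0.511, -0.317, 0.2574]
eef_rot: [0.888, 0.461, -0.0, -0.0]
contact_force: [0.4, 0.3, 0.0]
opening: 0.115
clock: 1.6
tool_pos: [0.5101, -0.1922, 0.2574]
eef_rot: [0.738, 0.675, -0.0, -0.0]
contact_force: [0.3, 0.2, 0.1]
opening: 0.005
clock: 2.1
tool_pos: [0.5101, -0.0673, 0.2574]
eef_rot: [0.625, 0.781, -0.0, -0.0]
contact_force: [-0.6, 1.1, -0.4]
opening: 0.004
```

```bash
python3 -m inch '[[0,1,0,0,0],[0,1,0,0,0],[0,1,0,0,0],[0,1,0,0,0],[0,1,0,0,0]]'; python3 -m inch '[[0,1,0,0,0],[0,1,0,0,0],[0,1,0,0,0],[0.3,1,0,0,0],[0,1,0,0,0]]';  python3 - <<'E'
from h import *
s=r.snapshot("wrist");save(s,"w1");P=cloud(s)
print(s["position"])
h=cv2.cvtColor(s["pixels"],cv2.COLOR_RGB2HSV)
m=(((h[...,0]<6)|(h[...,0]>174))&(h[...,1]>150)&(h[...,2]>70)).astype(np.uint8)
k,l,st,c=cv2.connectedComponentsWithStats(m)
a=np.radians(12.4);ex=np.array([np.cos(a),np.sin(a)]);ey=np.array([-ex[1],ex[0]]);O=np.array([.5447,.0629])
for i in range(1,k):
    if st[i,4]>40:
        q=P[(l==i)&(s["range_z"]>0)&(P[...,2]>.1)];print(st[i],len(q),q.mean(0),(q[:,:2].mean(0)-O)@np.c_[ex,ey])
E
```

```text
clock: 2.6
tool_pos: [0.5102, 0.0577, 0.2575]
eef_rot: [0.625, 0.781, -0.0, -0.0]
contact_force: [-0.2, 0.2, 0.7]
opening: 0.007
clock: 3.1
tool_pos: [0.5185, 0.1826, 0.2574]
eef_rot: [0.625, 0.78, -0.0, 0.0]
contact_force: [-0.3, 0.2, -0.6]
opening: 0.009
[0.50218387 0.25405018 0.38546029]
[ 86   0  24  10 150] 27 [0.33785324 0.31532863 0.10274721] [-0.14781616  0.29095735]
[245 190  20  24 352] 304 [0.52220978 0.16115243 0.1090831 ] [-0.00086731  0.10078987]
```

View pics/w1.png

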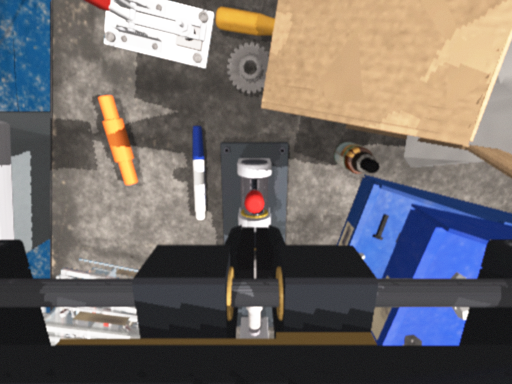

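```bash
python3 -m inch '[[0,0.2,-1,0,0],[0,0,-1,0,0],[0,0,-1,0,0],[0,0,-1,0,0],[0,0,-0.8,0,0]]'; python3 -m inch '[[0,0,-0.5,0,0],[0,0,-0.4,0,0],[0,0,-0.4,0,0],[0,0,-0.15,0,0],[0,0,0,0,0]]'
```

```text
clock: 3.65
tool_pos: [0.5173, 0.1861, 0.1361]
eef_rot: [0.625, 0.781, -0.001, -0.0]
contact_force: [0.3, -0.3, -0.1]
opening: 0.004
clock: 4.15
tool_pos: [0.5179, 0.1868, 0.1013]
eef_rot: [0.625, 0.781, -0.0, 0.0]
contact_force: [-0.4, 0.1, 0.6]
opening: 0.002
```

```bash
python3 -m inch '[[0.043,-0.195,0,0,0],[0.043,-0.195,0,0,0],[0.043,-0.195,0,0,0],[0.043,-0.195,0,0,0],[0,0,0,0,0]]'; python3 -m inch '[[0.043,-0.195,0,0,0],[0.021,-0.098,0,0,0],[0.021,-0.098,0,0,0],[0,0,0,0,0]]'
```

```text
clock: 4.65
tool_pos: [0.5226, 0.1682, 0.1021]
eef_rot: [0.625, 0.781, 0.001, -0.0]
contact_force: [-1.4, 4.5, 1.4]
opening: 0.003
clock: 5.05
tool_pos: [0.5243, 0.1603, 0.1021]
eef_rot: [0.624, 0.781, 0.002, -0.001]
contact_force: [-2.3, 6.7, 1.9]
opening: 0.005
```

```bash
python3 -m inch '[[0.021,-0.098,0,0,0],[0.021,-0.098,0,0,0],[0.021,-0.098,0,0,0],[0,0,0,0,0]]'; python3 -m inch '[[0.021,-0.098,0,0,0],[0.021,-0.098,0,0,0],[0,0,0,0,0]]';
```

```text
clock: 5.45
tool_pos: [0.5258, 0.1534, 0.1022]
eef_rot: [0.624, 0.781, 0.002, -0.001]
contact_force: [-3.7, 7.6, 1.2]
opening: 0.005
clock: 5.75
tool_pos: [0.5262, 0.1525, 0.1023]
eef_rot: [0.623, 0.782, 0.005, -0.003]
contact_force: [-4.0, 13.6, 0.9]
opening: 0.002
```

```bash
python3 -m inch '[[0.021,-0.098,0,0,0],[0.021,-0.098,0,0,0],[0,0,0,0,0],[0,0,0,0,0]]'; python3 - <<'E'
from h import *
s=r.snapshot("top");P=cloud(s);save(s,"t2")
a=np.radians(12.4);ex=np.array([np.cos(a),np.sin(a)]);ey=np.array([-ex[1],ex[0]]);O=np.array([.5447,.0629])
cv2.imwrite("pics/t2c.png",cv2.resize(s["pixels"][130:230,160:310,::-1],None,fx=4,fy=4,interpolation=cv2.INTER_CUBIC))
print((r.get_state()["tool_pos"][:2]-O)@np.c_[ex,ey])
E
```

```text
clock: 6.15
tool_pos: [0.5266, 0.1519, 0.1025]
eef_rot: [0.622, 0.783, 0.007, -0.005]
contact_force: [-6.3, 20.4, -0.0]
opening: 0.005
[0.00145382 0.09082554]
```

View pics/t2c.png

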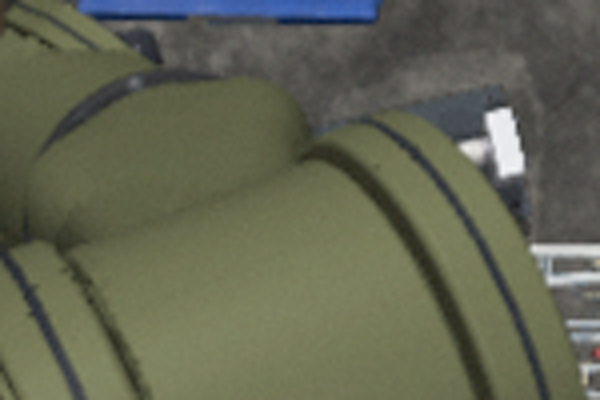

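```bash
python3 -m inch '[[-0.1,0.49,0,0,0],[-0.11,0.49,0,0,0],[-0.8,-0.18,0,0,0],[-0.8,-0.18,0,0,0],[0,0,0,0,0]]'; python3 -m inch '[[0.11,-0.49,0,0,0],[0.11,-0.49,0,0,0],[0.1,-0.44,0,0,0],[0,0,0,0,0]]'; python3 - <<'E'
from h import *
s=r.snapshot("wrist");save(s,"w2");P=cloud(s)
s2=r.snapshot("side");save(s2,"s2");cv2.imwrite("pics/s2c.png",cv2.resize(s2["pixels"][170:270,150:300,::-1],None,fx=4,fy=4,interpolation=cv2.INTER_CUBIC))
a=np.radians(12.4);ex=np.array([np.cos(a),np.sin(a)]);ey=np.array([-ex[1],ex[0]]);O=np.array([.5447,.0629])
print((r.get_state()["tool_pos"][:2]-O)@np.c_[ex,ey])
for s in(s,s2):
    P=cloud(s);h=cv2.cvtColor(s["pixels"],cv2.COLOR_RGB2HSV)
    m=((h[...,0]<6)|(h[...,0]>174))&(h[...,1]>150)&(h[...,2]>70)&(P[...,2]>.07)&(P[...,2]<.12)&(P[...,0]>.45)&(P[...,0]<.6)
    q=P[m];print(len(q));print((q[:,:2].mean(0)-O)@np.c_[ex,ey],q[:,2].min(),q[:,2].max())
E
```

```text
clock: 6.7
tool_pos: [0.4803, 0.1537, 0.1014]
eef_rot: [0.625, 0.781, -0.003, 0.0]
contact_force: [0.5, -0.8, -0.8]
opening: 0.004
clock: 7.1
tool_pos: [0.4919, 0.1169, 0.1013]
eef_rot: [0.627, 0.779, -0.001, 0.001]
contact_force: [0.2, -0.5, 0.0]
opening: 0.006
[-0.03987917  0.06706051]
1123
[-0.00288519  0.07897879] 0.08381794516506424 0.11261337233352758
108
[0.00117497 0.15472605] 0.07972937031066751 0.11986020638960748
```

View pics/s2c.png

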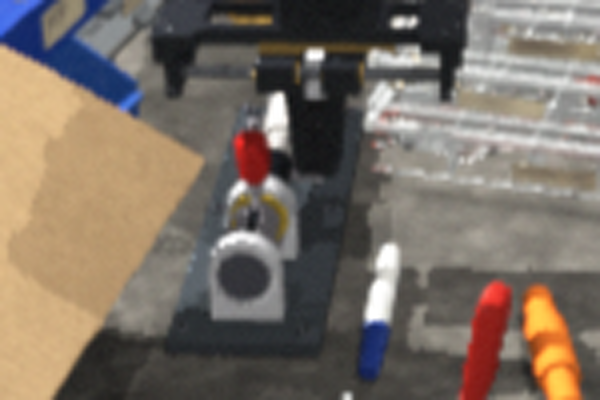

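```bash
python3 -m inch '[[0.2,0.25,0,0,0],[0.25,0.055,0,0,0],[0.25,0.055,0,0,0],[0.25,0.055,0,0,0],[0.25,0.055,0,0,0]]'; python3 -m inch '[[0.2,0.044,0,0,0],[0.2,0.044,0,0,0],[0.2,0.044,0,0,0],[0,0,0,0,0]]';python3 -c "
from h import *
a=np.radians(12.4);ex=np.array([np.cos(a),np.sin(a)]);ey=np.array([-ex[1],ex[0]]);O=np.array([.5447,.0629])
print((r.get_state()['tool_pos'][:2]-O)@np.c_[ex,ey])"
```

```text
clock: 7.7
tool_pos: [0.5206, 0.1328, 0.1014]
eef_rot: [0.625, 0.781, -0.0, -0.001]
contact_force: [-2.7, 1.6, -0.9]
opening: 0.006
clock: 8.1
tool_pos: [0.5371, 0.1353, 0.1015]
eef_rot: [0.625, 0.78, 0.001, 0.001]
contact_force: [-0.0, -0.1, 0.5]
opening: 0.003
[0.00816106 0.07231179]
```

```bash
python3 -m inch '[[0.1,0.022,0,0,0],[0.1,0.022,0,0,0],[0,0,0,0,0]]'; python3 -m inch '[[0.1,0.022,0,0,0],[0.1,0.022,0,0,0],[0,0,0,0,0]]'; python3 - <<'E'
from h import *
a=np.radians(12.4);ex=np.array([np.cos(a),np.sin(a)]);ey=np.array([-ex[1],ex[0]]);O=np.array([.5447,.0629])
print((r.get_state()["tool_pos"][:2]-O)@np.c_[ex,ey])
s2=r.snapshot("side");save(s2,"s3");cv2.imwrite("pics/s3c.png",cv2.resize(s2["pixels"][170:270,150:300,::-1],None,fx=4,fy=4,interpolation=cv2.INTER_CUBIC))
E
```

```text
clock: 8.4
tool_pos: [0.5413, 0.1366, 0.1016]
eef_rot: [0.625, 0.78, 0.0, 0.0]
contact_force: [-1.1, -0.6, 0.8]
opening: 0.005
clock: 8.7
tool_pos: [0.5464, 0.1378, 0.1016]
eef_rot: [0.625, 0.781, 0.0, 0.0]
contact_force: [-0.0, -0.9, 0.6]
opening: 0.007
[0.01772825 0.07283113]
```

View pics/s3c.png

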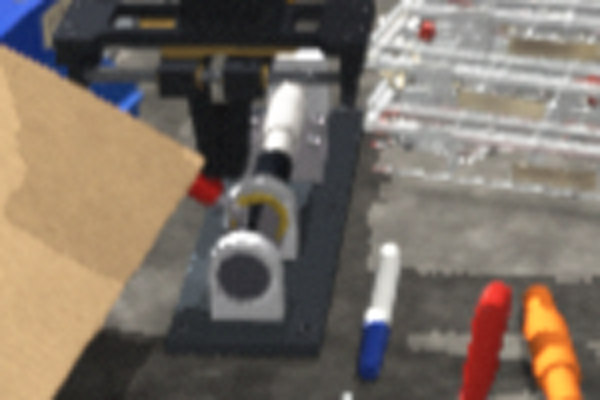

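```bash
python3 - <<'E'
from h import *
a=np.radians(12.4);ex=np.array([np.cos(a),np.sin(a)]);ey=np.array([-ex[1],ex[0]]);O=np.array([.5447,.0629])
s=r.snapshot("wrist");save(s,"w4");P=cloud(s);h=cv2.cvtColor(s["pixels"],cv2.COLOR_RGB2HSV)
m=((h[...,0]<6)|(h[...,0]>174))&(h[...,1]>140)&(h[...,2]>60)&(P[...,2]>.04)&(P[...,2]<.13)&(P[...,0]>.5)&(P[...,0]<.65)&(P[...,1]<.22)
q=P[m];c=(q[:,:2]-O)@np.c_[ex,ey];x,z=c[:,0],q[:,2]-.046
print(len(q),np.percentile(c,[2,50,98],0),np.percentile(q[:,2],[2,50,98]))
for t in np.arange(.5,1.05,.05):
    rad=x*np.sin(t)+z*np.cos(t); off=-x*np.cos(t)+z*np.sin(t)
    print(round(t,2),np.percentile(rad,[2,98]).round(4),np.percentile(off,[2,98]).round(4), "resid", np.std(np.hypot(off,c[:,1]-.072)-.011).round(4),np.mean(np.hypot(off,c[:,1]-.072)-.011).round(4))
E
```

```text
864 [[0.02281401 0.07237268]
 [0.03865377 0.07978718]
 [0.05113011 0.08288801]] [0.07244063 0.08638182 0.09284765]
0.5 [0.035  0.0616] [-0.0265 -0.0033] resid 0.0048 0.0059
0.55 [0.0353 0.0624] [-0.0236 -0.001 ] resid 0.0044 0.0036
0.6 [0.0355 0.063 ] [-0.0206  0.0015] resid 0.0041 0.0015
0.65 [0.0357 0.0635] [-0.0175  0.0037] resid 0.0038 -0.0004
0.7 [0.0358 0.0638] [-0.0144  0.006 ] resid 0.0034 -0.0018
0.75 [0.0358 0.0641] [-0.0113  0.0084] resid 0.0028 -0.0024
0.8 [0.0356 0.0641] [-0.0082  0.0106] resid 0.0024 -0.0024
0.85 [0.0356 0.0641] [-0.0051  0.0128] resid 0.0026 -0.0016
0.9 [0.0354 0.064 ] [-0.002  0.015] resid 0.0031 -0.0003
0.95 [0.035  0.0639] [0.0012 0.0172] resid 0.0035 0.0016
1.0 [0.0346 0.0637] [0.0043 0.0194] resid 0.0036 0.0037
```

```bash
python3 -m inch '[[0.1,0.022,0,0,0],[0.1,0.022,0,0,0],[0,0,0,0,0]]'; python3 -m inch '[[0.1,0.022,0,0,0],[0,0,0,0,0]]'
```

```text
clock: 9.1
tool_pos: [0.5482, 0.1382, 0.1011]
eef_rot: [0.625, 0.781, -0.003, -0.001]
contact_force: [-6.1, -1.5, 4.5]
opening: 0.007
clock: 9.3
tool_pos: [0.5487, 0.1383, 0.1009]
eef_rot: [0.625, 0.781, -0.004, -0.002]
contact_force: [-10.0, -1.8, 7.5]
opening: 0.006
```

```bash
python3 -m inch '[[-0.4,-0.09,0,0,0],[-0.8,-0.17,0,0,0],[-0.8,-0.17,0.3,0,0],[0,0,1,0,0],[0,0,1,0,0]]'; python3 -m inch '[[0,0,1,0,0],[0,0,1,0,0],[0,0,1,0,0],[-1,-1,0,0,0],[-1,-1,0,0,0]]'; python3 -m inch '[[0,-1,0,0,0],[0,-1,0,0,0],[0,-1,0,0,0],[0,-1,0,0,0],[0,-1,0,0,0]]';python3 -m inch '[[0,-1,0,0,0],[0,-1,0,0,0],[0,-1,0,0,0],[0,-1,0,0,0],[0,-1,0,0,0]]';python3 -m inch '[[0,-1,0,0,0],[0,-1,0,0,0],[0,0,0,0,0],[0,0,0,0,0]]'; python3 - <<'E'
from h import *
a=np.radians(12.4);ex=np.array([np.cos(a),np.sin(a)]);ey=np.array([-ex[1],ex[0]]);O=np.array([.5447,.0629])
s=r.snapshot("top");save(s,"t5");P=cloud(s);h=cv2.cvtColor(s["pixels"],cv2.COLOR_RGB2HSV)
cv2.imwrite("pics/t5c.png",cv2.resize(s["pixels"][130:230,110:310,::-1],None,fx=4,fy=4,interpolation=cv2.INTER_CUBIC))
m=((h[...,0]<6)|(h[...,0]>174))&(h[...,1]>140)&(h[...,2]>60)&(P[...,2]>.04)&(P[...,2]<.13)&(P[...,0]>.5)&(P[...,0]<.65)&(P[...,1]<.22)
q=P[m];c=(q[:,:2]-O)@np.c_[ex,ey];x,z=c[:,0],q[:,2]-.046
print(len(q),np.percentile(c,[2,50,98],0),np.percentile(q[:,2],[2,50,98]))
for t in np.arange(.6,1.05,.05):
    off=-x*np.cos(t)+z*np.sin(t); d=np.hypot(off,c[:,1]-.072)-.011
    print(round(t,2),d.std().round(4),d.mean().round(4),np.percentile(off,[2,98]).round(4))
c=(P[...,:2]-O)@np.c_[ex,ey]; b=(abs(c[...,0])<.006)&(P[...,2]>.04)&(c[...,1]>-.14)&(c[...,1]<.06)
o=np.argsort(c[b][:,1]); print([(int(1000*c[b][i,1]),int(1000*P[b][i,2])) for i in o[::3]])
E
```

```text
clock: 9.8
tool_pos: [0.5031, 0.1288, 0.1595]
eef_rot: [0.625, 0.781, -0.0, -0.0]
contact_force: [0.5, 1.1, -0.4]
opening: 0.005
clock: 10.3
tool_pos: [0.4545, 0.0791, 0.235]
eef_rot: [0.625, 0.781, 0.002, 0.001]
contact_force: [0.0, -0.2, 0.2]
opening: 0.005
clock: 10.8
tool_pos: [0.4542, -0.0474, 0.2343]
eef_rot: [0.625, 0.781, 0.001, 0.001]
contact_force: [-0.5, -0.4, 0.0]
opening: 0.007
clock: 11.3
tool_pos: [0.4542, -0.1727, 0.2343]
eef_rot: [0.625, 0.781, 0.001, 0.001]
contact_force: [-0.1, 0.2, -0.2]
opening: 0.004
clock: 11.7
tool_pos: [0.4537, -0.2214, 0.2341]
eef_rot: [0.625, 0.78, 0.001, 0.0]
contact_force: [0.0, 0.4, -1.1]
opening: 0.002
88 [[0.02186544 0.06334408]
 [0.03625591 0.07171607]
 [0.0507496  0.08140945]] [0.07300031 0.08504773 0.09183632]
0.6 0.0049 -0.0013 [-0.0201 -0.0016]
0.65 0.0045 -0.0032 [-0.0171  0.0006]
0.7 0.0037 -0.0046 [-0.014  0.003]
0.75 0.0027 -0.005 [-0.0109  0.0053]
0.8 0.0019 -0.0044 [-0.0077  0.0075]
0.85 0.0017 -0.0032 [-0.0046  0.0097]
0.9 0.0021 -0.0015 [-0.0014  0.0122]
0.95 0.0026 0.0005 [0.0018 0.0149]
1.0 0.0027 0.0028 [0.005  0.0176]

[... 563 characters left out ...]
 (-54, 59), (-53, 55), (-51, 57), (-50, 57), (-48, 58), (-46, 53), (-45, 57), (-43, 58), (-42, 57), (-40, 60), (-38, 54), (-36, 58), (-35, 50), (-33, 53), (-32, 53), (-30, 51), (-27, 54), (-25, 52), (-23, 51), (-22, 55), (-20, 52), (-18, 52), (-17, 54), (-15, 55), (-13, 54), (-11, 53), (-10, 52), (-8, 54), (-7, 57), (-6, 57), (-4, 58), (-2, 58), (0, 56), (1, 57), (2, 59), (4, 54), (5, 58), (7, 60), (9, 57), (11, 57), (12, 56), (14, 56), (16, 55), (17, 56), (19, 56), (21, 58), (23, 58), (25, 56), (26, 58), (28, 58), (29, 55), (31, 55), (33, 59), (35, 56), (36, 57), (38, 55), (40, 57), (41, 60), (43, 55), (45, 57), (46, 68), (48, 67), (50, 66), (52, 63), (53, 66), (55, 66), (57, 66), (59, 66)]
```

View pics/t5c.png

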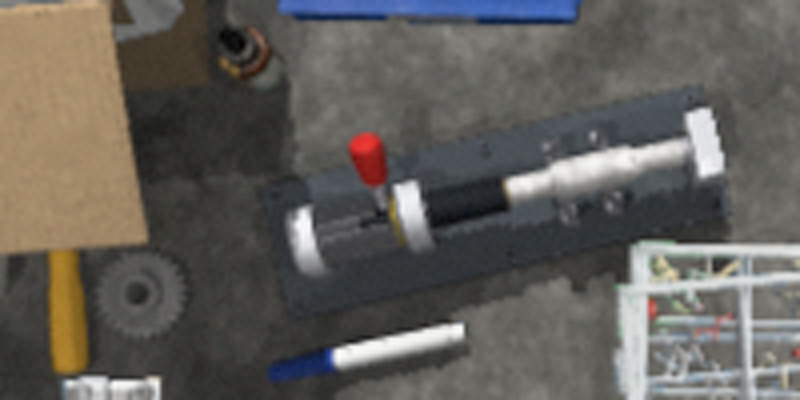

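```bash
python3 -c "
from plant import r
print(r.finish_job())"
```

```text
the job is handed in; nothing more can be done
None
```

The shaft is locked in the cradle, and I handed the job in at about 11.7 s.

**What I did:** With the fingers closed, I pushed the red handle forward along the slot until it stopped hard. The pushing force rose to about 21 N there, with the handle at about y = 72 mm in the cradle. I then went round to the robot side and pushed it over into the side leg. It stopped again at about 12 N, and I backed off and moved clear.

**Last checks:**
- **Shaft and plunger:** the top picture shows the shaft against the end stop with the nose against it. The depth points along the axis did not separate shaft, nose and stop clearly, so this rests on the picture and on the plunger reaching its end.
- **Handle angle:** the camera fit gives about 0.85–0.9 rad, against the expected 0.9. An earlier fit gave about 0.8, before I pushed the last few millimetres to the stop. The angle is only good to about 0.05 rad, so the hard stop is the stronger evidence.
- **Surroundings:** the pen, bottle and basket look unmoved in that picture. It did not cover the other bystanders (caliper, tape measure), so I did not check them again. The tool was free, with about 1 N on the wrist.

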